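Put the red sunglasses away in the stall's drawer

TASK

Pull the chest's drawer well out by its brass handle, lay the folded red sunglasses flat, lenses up, on the green liner in its free compartment, and slide the drawer fully shut. The grey case stays in the drawer beside them; leave everything else on the table where it is.

Things in the scene. Friction and masses are not known exactly. Their poses are not given: they have to be found in the camera images.
- red_specs: Folded red sunglasses, amber lenses, lying lenses up on their folded arms: 46 (x) by 140 (y) by 28 mm high, about 50 g. Origin: centre of underside; z up, y along the length. Grip across x over one lens front (46 mm wide; centred y = +36 or -36 mm, z 22 to 28 mm); at y = 0 is only the thin bridge. On the table at left or right (swaps with the black pair), length roughly along world x.
- black_specs: The same sunglasses with black frame and green lenses (46 x 140 x 28 mm), a bystander on the table. Origin: centre of the underside.
- chest_drawer0_handle (a point): Middle of the drawer's brass bar handle: 11 mm thick, 120 mm long, horizontal, 35 mm out from the drawer front (29 mm free gap behind it), 62 mm above the table. The point's x axis points into the chest (closing direction), y along the bar, z up. It can be pinched from above.
- chest_drawer0 (a joint): Drawer opening in m: 0 fully shut (front flush against the chest), 0.18 fully out; it slides out towards the robot and starts a little open. It runs in a low wooden chest fixed to the table, 260 mm deep, 360 mm wide, 100 mm high, with a tray and boxes on the back half of its top (to 160 mm high); its top board starts 15 mm behind the shut drawer's front face.
- drawer_front (a point): On the drawer's inner floor, 22 mm above the table, at the middle of the front wall's inner side; x points into the chest, y along the width, z up. Inside: 215 (x) by 318 (y) by 56 mm deep, walls 6 mm, front 15 mm more. A divider at y = 0 (6 mm thick, 45 mm high) makes two compartments 156 mm wide, centred at y = +81 and -81 mm.
- liner: Green stiff liner plate, 170 (x) by 150 (y) by 4 mm, lying on the floor of the drawer's free compartment (left or right, it varies), its x along the drawer's x, at most 22 mm off the compartment's centre in x. Origin: centre of the underside. It is mostly hidden under the chest top until the drawer is pulled out.
- case: Closed grey hard spectacle case, 160 mm (x) by 64 mm (y) by 42 mm, lying in the drawer's other compartment. Origin: centre of the underside.
- spray: Blue bottle of lens cleaner, 44 mm diameter, 130 mm high, standing on the table. Origin: centre of the underside.
- tin: Round metal tin, 70 mm diameter, 60 mm high, standing on the table. Origin: centre of the underside.
- screwdriver: Screwdriver with yellow handle, 150 mm long, lying on the table beside the chest, roughly along world x. Origin: about its middle, underside.
- cup: Blue cup, 72 mm rim diameter, 80 mm high, standing on the table. Origin: centre of the underside.
Not all that is in view belongs to the job. Of the things shaped like the red_specs, the red one is meant.

How it is judged (in metres and radians):
On the way, in this order (a step that is already met when the one before it is completed fails the run):
1. the drawer is pulled out by more than 110 mm (value of joint chest_drawer0 above 0.11 m), for 0.1 s.
2. the red sunglasses lie flat, lenses up, on the green liner in the drawer, let go, with the drawer still open by more than 20 mm (horizontal distance between red_specs and liner below 0.085 m and z of red_specs in the frame of liner between 0.001 and 0.01 m and angle between red_specs's own z axis and vertical below 0.2 rad and contact force between the fingers and red_specs below 0.1 N and value of joint chest_drawer0 above 0.02 m), for 0.2 s.
At the end, for the whole second after the job is handed in: The drawer is shut to within 4 mm; the red sunglasses lie at rest inside it on the green liner, lenses up and level within 0.2 rad, their origin within 85 mm of the liner's centre seen from above and 1 to 10 mm above its underside; the grey case still lies on the drawer's floor (value of joint chest_drawer0 below 0.004 m and horizontal distance between red_specs and liner below 0.085 m and z of red_specs in the frame of liner between 0.001 and 0.01 m and angle between red_specs's own z axis and vertical below 0.2 rad and linear speed of red_specs below 0.02 m/s and z of case in the frame of drawer_front between -0.004 and 0.009 m and horizontal distance between case and drawer_front below 0.23 m); the robot touches nothing.
It fails at once if the black specs has been moved by more than 40 mm (distance of black_specs from where it was at the start of the episode above 0.04 m).
It fails at once if the spray has been moved by more than 40 mm (distance of spray from where it was at the start of the episode above 0.04 m).
It fails at once if the tin has been moved by more than 40 mm (distance of tin from where it was at the start of the episode above 0.04 m).
It fails at once if the screwdriver has been moved by more than 40 mm (distance of screwdriver from where it was at the start of the episode above 0.04 m).
It fails at once if the cup has been moved by more than 40 mm (distance of cup from where it was at the start of the episode above 0.04 m).
It also fails if it takes over 72 s, if anything falls off the work surface, if the arm or the gripper's body presses on something with over 40 N, if the wrist force passes 120 N, or if a joint passes its speed limit or range.

ROBOT

A 7-joint arm with a two-finger parallel gripper is mounted at the origin on the work surface. World frame = base frame: x ahead of the robot, y to its left, z up, the work surface at z = 0. Lengths are in mm, angles in rad, forces in N, time in s.
With the tool pointing down it reaches from about 350 to 900 mm from the base axis. Payload 19.9 kg.
Tool frame: the origin (TCP) lies on the front face of the gripper's body, between the roots of the fingers; the fingertips stand 73 mm ahead of it and the grasp point (between the pads) lies 54 mm ahead of it; z points along the fingers, y is the line along which they close (so a half turn about z gives the same grasp; the last joint's range is limited). The gripper opens to 85 mm and grips with 20 to 120 N. Pads are 22 mm wide; open, the fingers measure 114 mm over their backs; the gripper's body (76 mm by 85 mm) begins 54 mm behind the grasp point. The pads swing forward as they close: fully open they stand 13 mm farther back than shut.
Start: joints at [-1.242, 0.417, -0.01, 1.614, 0.005, 1.111, -0.053], TCP at [225.881, 582.741, 303.86] pointing down, gripper open.
Joint ranges: [-2.81, 2.81], [-0.39, 2.02], [-1.27, 1.25], [0.06, 2.57], [-1.19, 4.33], [0.19, 2], [-2.82, 2.82]. Speed limits (rad/s): [1.89, 1.89, 2.39, 2.39, 3.01, 3.01, 3.01].

INTERFACE

Orientations are given as a 3x3 rotation matrix whose columns are the frame's x, y, z axes.
In Python, from station import get_state, read_camera, sign_off, look_for gives the robot as it stands.
- The arm moves only by the tool apply_moves, never from a script. Its arguments are lists of equal length, an entry for each row: "delta_pos": the shift along the tool's x, y, z in cm, a list of three; "angular": the turn, a rotation vector about the tool's x, y, z in rad, a list of three. A call has 1 to 8 rows; each row is the pose to reach, as a shift and turn from the pose commanded when the call began, along the tool's axes at that moment; what a row does not reach only later rows make up. A row lasts 1/8 s, in which the tool goes at most 62.5 mm and 10.7 degrees, less where a joint would pass 70% of its speed; a pose out of reach is approached as far as the arm can. A call with a gripper value outside its range is refused whole. "grip" is the closure in counts, from 0 (fully open) to 255 (shut), set as the call begins (left out, the last holds). The fingers move at their own pace and stop on an object; the grip force is fixed at half the most. Time passes only in rows, so rows that repeat a pose let the fingers close. It gives the time, the measured TCP pose, the force, the opening and the grip force at its end, in the units of the state.
- get_state(): the state, without advancing time (a new reading comes with each control period).
- read_camera(name): name is "side" or "top" or "wrist"; returns a dict with "image" (480x640x3 uint8, blue, green, red), "vfov" (degrees; the focal length in pixels is half the picture's height over the tangent of half this angle, whatever the lens; pixels are square), "cx", "cy" (the principal point, pixels), "extrinsics" (4x4, takes a point from world to camera coordinates); the wrist camera has in their place "tool_from_camera" (4x4, takes a point from camera to tool coordinates, whose origin is the TCP and whose axes are the flange's). Camera axes: x right, y down, z forward; pixel columns grow to the right and rows downward; lengths in mm; the calibration is good to about 2 mm. A picture is of the moment at which its call begins: read the wrist's pose just before it. There is no depth.
- sign_off(): hands the job in; it is judged then, once.
Trained networks look in a picture, given as the dict that the camera call returned (one of the last four; its "shot" number tells which), for a name from the list of things; names that differ only in an ending like _2 or _b are one class to them, and where a whole thing is asked for, a point or a joint stands for the part that bears it (a point fixed in the world has none). Each returns a list of dicts, best first, with "score" (0 to 1); they miss things now and then, are a little off and sometimes report something else, mostly with a low value. They report only what shows in the picture. A call takes as long as a camera call. They do not tell look-alikes from the thing itself.
- look_for(target, picture): "at" ([column, row] in pixels, amid what is visible of it).
The state is a dict: "time": time; "qpos": joint angles; "joint_vel": joint speeds; "tau": joint torques, N m; "tool_pos": TCP position; "orientation": TCP orientation; "force": force on the tool from outside, world axes, zero at the start; "moment": the same for the moment, N m; "finger_gap": finger opening in mm; "grip_force": force on a finger pad.
Only numpy, scipy, OpenCV 4.12 (cv2) and the standard library are available. Lean on these libraries where they do the work, as an engineer would, in place of code of your own. Each camera call takes 0.05 s, during which the arm holds its last target. There are 200 camera calls.

## Working session

There is one attempt and no reset: what is moved stays moved. The work goes in short steps, Python scripts to look and compute and a tool call to move; the robot and the scene stay as the last step left them, time stands still between calls to the robot, and variables do not carry over. Pictures are saved under pics/ and viewed, at most 10 in all, crops included, and the job is handed in when it is done.

Besides the shell and the picture viewer there is one more tool, called after ">>>" as name(argument=value, ...) on one line, values as JSON. apply_moves: Moves the arm, as the interface text tells. Its arguments: {"type":"object","properties":{"delta_pos":{"type":"array","items":{"type":"array","items":{"type":"number"}}},"angular":{"type":"array","items":{"type":"array","items":{"type":"number"}}},"grip":{"type":"number"}},"required":["delta_pos","angular"]}

```bash
mkdir -p pics
cat > h.py <<'E'
import numpy as np, cv2
from station import get_state, read_camera, sign_off, look_for
def ray(p,uv,st=None):
    f=240/np.tan(np.radians(p["vfov"])/2)
    d=np.array([(uv[0]-p["cx"])/f,(uv[1]-p["cy"])/f,1.])
    if "extrinsics" in p:
        E=np.array(p["extrinsics"]);R=E[:3,:3];return -R.T@E[:3,3],R.T@d
    T=np.array(p["tool_from_camera"]);R=np.array(st["orientation"]);t=np.array(st["tool_pos"])
    return R@T[:3,3]+t, R@T[:3,:3]@d
def atz(p,uv,z,st=None):
    o,d=ray(p,uv,st);return o+d*(z-o[2])/d[2]
def tool(target_xyz):
    s=get_state();R=np.array(s["orientation"]);return R.T@(np.array(target_xyz)-np.array(s["tool_pos"]))/10
E
python3 - <<'E'
from h import *
np.set_printoptions(precision=3,suppress=True)
s=get_state();print(s)
a=read_camera("top");b=read_camera("side")
cv2.imwrite("pics/a.png",a["image"]);cv2.imwrite("pics/b.png",b["image"])
Z=dict(red_specs=20,black_specs=20,chest_drawer0_handle=62,liner=24,case=50,spray=65,tin=30,screwdriver=10,cup=40)
for n,z in Z.items():
  for nm,p in(("top",a),("side",b)):
    for r in look_for(n,p)[:3]: print(n,nm,round(r["score"],2),np.array(r["at"]),atz(p,r["at"],z))
E
```

```text
{'time': 0.0, 'qpos': array([-1.242,  0.418, -0.01 ,  1.614,  0.005,  1.111, -0.053]), 'joint_vel': array([ 0.001, -0.   , -0.   ,  0.001, -0.001, -0.   ,  0.001]), 'tau': array([  0.001, -86.447,   0.679, -43.49 ,   0.019,   0.008,   0.   ]), 'tool_pos': array([225.821, 582.503, 303.254]), 'orientation': array([[-0.932,  0.361, -0.   ],
       [ 0.361,  0.932, -0.001],
       [-0.   , -0.001, -1.   ]]), 'force': array([-0.448,  1.274, -0.024]), 'moment': array([0.009, 0.035, 0.034]), 'grip_force': 0.0, 'finger_gap': 85.603215344169}
red_specs top 0.86 [182.1 265.6] [470.44  371.862  20.   ]
red_specs top 0.71 [172.4 339.7] [273.594 395.094  20.   ]
red_specs top 0.61 [233.6 292.5] [395.819 232.532  20.   ]
red_specs side 0.72 [235.9 232.4] [384.936 223.955  20.   ]
red_specs side 0.68 [229.1 195.8] [471.263 373.769  20.   ]
red_specs side 0.58 [172.7 223.9] [271.792 383.214  20.   ]
black_specs top 0.68 [461.4 275.9] [ 429.813 -375.768   20.   ]
black_specs side 0.88 [405.4 346.3] [ 436.159 -379.748   20.   ]
black_specs side 0.2 [346.4 192.9] [745.484 130.87   20.   ]
chest_drawer0
[... 152 characters left out ...]
-53.203  24.   ]
case top 0.76 [281.2 175.5] [705.716 100.084  50.   ]
case top 0.63 [482.2 205.5] [ 613.419 -432.274   50.   ]
case side 0.81 [347.5 192.8] [721.584 102.985  50.   ]
case side 0.64 [439.4 284.2] [ 628.482 -324.54    50.   ]
spray top 0.59 [159.3 217.8] [594.21  422.509  65.   ]
spray side 0.82 [246.8 164.3] [578.187 414.752  65.   ]
tin top 0.91 [482.8 206.8] [ 613.632 -439.16    30.   ]
tin top 0.21 [461.9 270.7] [ 442.912 -375.412   30.   ]
tin side 0.64 [468.6 315. ] [ 615.815 -429.68    30.   ]
screwdriver top 0.56 [207.  220.2] [594.836 307.647  10.   ]
screwdriver side 0.63 [276.2 188.4] [608.84  310.507  10.   ]
cup side 0.82 [438.8 283.1] [ 638.461 -316.288   40.   ]
```

View pics/a.png

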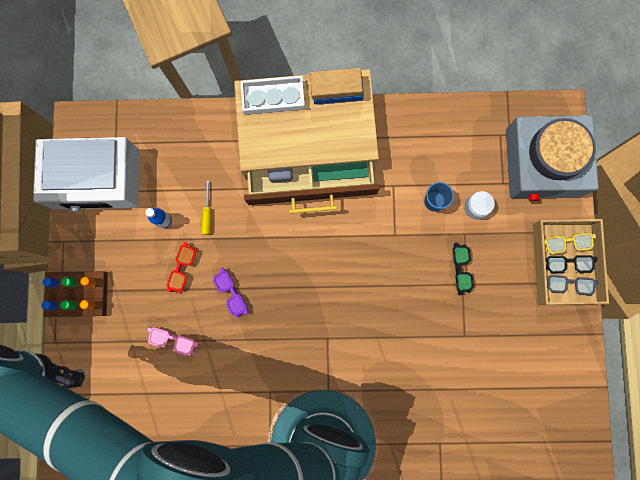

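View pics/b.png

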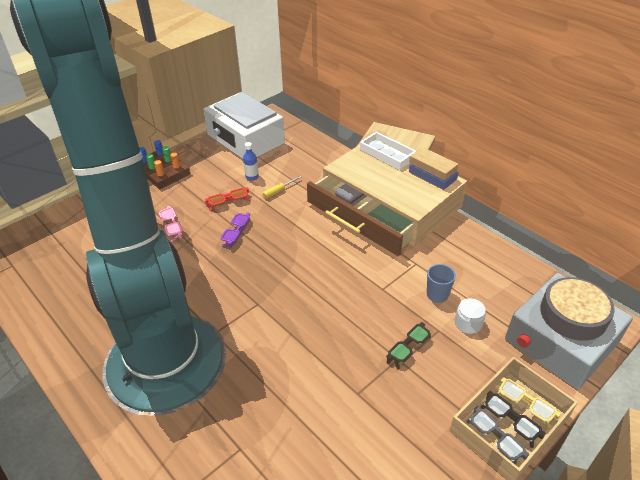

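The top view shows four loose pairs: red with amber lenses at (182,266), purple at (231,292), pink at (172,340) and black at (461,270). There are three more in the box near (570,265). The red pair at (182,266) is the target. The handle bar runs from about (291,212) to (338,208), and the free liner compartment is on the right.

Run:
```python
from h import *
np.set_printoptions(precision=3,suppress=True)
a=read_camera("top");b=read_camera("side")
def red(im):
    h=cv2.cvtColor(im,cv2.COLOR_BGR2HSV);m=((h[...,0]<14)|(h[...,0]>174))&(h[...,1]>190)&(h[...,2]>120);return m.astype(np.uint8)
def yel(im):
    h=cv2.cvtColor(im,cv2.COLOR_BGR2HSV);return ((abs(h[...,0].astype(int)-24)<6)&(h[...,1]>170)&(h[...,2]>150)).astype(np.uint8)
for nm,p,c,hb in(("top",a,(182,266),(285,195,345,220)),("side",b,(229,197),(322,200,370,240))):
    im=p["image"];m=red(im);q=np.zeros_like(m);x,y=c;q[y-35:y+35,x-35:x+35]=m[y-35:y+35,x-35:x+35]
    pts=np.argwhere(q)[:,::-1].astype(float)
    W=np.array([atz(p,u,20)[:2] for u in pts]);r=cv2.minAreaRect(W.astype(np.float32));print(nm,"red",len(pts),W.mean(0),r)
    m=yel(im);q=np.zeros_like(m);q[hb[1]:hb[3],hb[0]:hb[2]]=m[hb[1]:hb[3],hb[0]:hb[2]]
    pts=np.argwhere(q)[:,::-1].astype(float)
    W=np.array([atz(p,u,62)[:2] for u in pts]);r=cv2.minAreaRect(W.astype(np.float32));print(nm,"handle",len(pts),W.mean(0),r, cv2.boxPoints(r).round().tolist())
c1=cv2.resize(a["image"][220:310,140:260],None,fx=4,fy=4,interpolation=cv2.INTER_CUBIC)
c2=cv2.resize(a["image"][150:225,240:340+45],(480,248),interpolation=cv2.INTER_CUBIC)
cv2.imwrite("pics/c.png",c1[:, :]);cv2.imwrite("pics/c.png",np.vstack([c1[:340],c2]))
```

```text
top red 330 [465.025 375.83 ] ((464.846923828125, 374.7417907714844), (45.4974250793457, 139.7008056640625), 70.92390441894531)
top handle 217 [615.48   16.884] ((624.9107666015625, 17.940719604492188), (38.802886962890625, 124.96575927734375), 3.4538371562957764) [[602.0, 79.0], [609.0, -46.0], [648.0, -43.0], [641.0, 81.0]]Traceback (most recent call last):
  File "<stdin>", line 11, in <module>
cv2.error: OpenCV(4.12.0) /io/opencv/modules/imgproc/src/convhull.cpp:143: error: (-215:Assertion failed) total >= 0 && (depth == CV_32F || depth == CV_32S) in function 'convexHull'
```

Run:
```python
from h import *
a=read_camera("top")
c1=cv2.resize(a["image"][230:315,140:260],(480,340),interpolation=cv2.INTER_CUBIC)
c2=cv2.resize(a["image"][150:225,240:385],(480,248),interpolation=cv2.INTER_CUBIC)
cv2.imwrite("pics/c.png",np.vstack([c1,c2]))
print(tool([611,18,200]))
```

```text
[-56.32056964 -38.73543473  10.390635  ]
```

View pics/c.png

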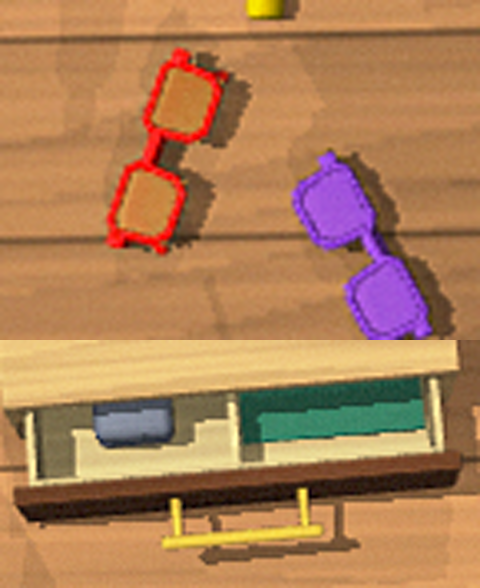

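The crop confirms red frames with amber lenses at about (182,266); purple is a separate pair. The bar is clear of obstacles, and the liner's front edge sits a little behind the drawer's front wall.

>>> apply_moves(delta_pos=[[-56.3, -38.7, 10], [-56.3, -38.7, 10], [-56.3, -38.7, 10], [-56.3, -38.7, 10], [-56.3, -38.7, 10], [-56.3, -38.7, 10], [-56.3, -38.7, 10], [-56.3, -38.7, 10]], angular=[[0, 0, 1.145], [0, 0, 1.145], [0, 0, 1.145], [0, 0, 1.145], [0, 0, 1.145], [0, 0, 1.145], [0, 0, 1.145], [0, 0, 1.145]], grip=175)

```text
time: 2.15
tool_pos: [505.6, 172.6, 231.5]
orientation: [[-0.056, 0.998, 0.001], [0.998, 0.056, 0.0], [0.0, 0.001, -1.0]]
force: [0.4, 0.3, 0.6]
finger_gap: 26.7
grip_force: 0.0
```

Run:
```python
from h import *
s=get_state();print(s["tool_pos"],s["orientation"],s["qpos"]);print(tool([611,18,200]))
```

```text
[505.63109765 172.58349849 231.50381158] [[-5.61803133e-02  9.98420435e-01  6.38619646e-04]
 [ 9.98420592e-01  5.61801036e-02  3.41624738e-04]
 [ 3.05207401e-04  6.56803590e-04 -9.99999738e-01]] [-0.70218115  0.35886144  0.38365855  1.92001515 -0.16969349  0.89318827
 -0.17770575]
[-16.02686213   9.64972565   3.15182844]
```

>>> apply_moves(delta_pos=[[-16, 9.6, 2], [-16, 9.6, 2], [-16, 9.6, 2], [-16, 9.6, 2], [-16, 9.6, 2], [-16, 9.6, 2]], angular=[[0, 0, 0], [0, 0, 0], [0, 0, 0], [0, 0, 0], [0, 0, 0], [0, 0, 0]])

```text
time: 2.9
tool_pos: [609.2, 21.1, 211.6]
orientation: [[-0.058, 0.998, 0.0], [0.998, 0.058, 0.001], [0.001, 0.0, -1.0]]
force: [-0.8, -0.4, -0.8]
finger_gap: 26.8
grip_force: 0.0
```

Run:
```python
from h import *
np.set_printoptions(precision=3,suppress=True)
s=get_state();p=read_camera("wrist");cv2.imwrite("pics/w1.png",p["image"]);print(s["tool_pos"])
print(np.array(p["tool_from_camera"]),p["vfov"],p["cx"],p["cy"])
for r in look_for("chest_drawer0_handle",p): print(r,atz(p,r["at"],62,s))
t=read_camera("top")
for r in look_for("chest_drawer0_handle",t): print(r,atz(t,r["at"],62,s))
h=cv2.cvtColor(p["image"],cv2.COLOR_BGR2HSV)
```

```text
[609.232  21.114 211.644]
[[  0.001  -0.966  -0.26   66.365]
 [  1.      0.001   0.     -0.771]
 [ -0.     -0.26    0.966 -71.5  ]
 [  0.      0.      0.      1.   ]] 68.03518564426915 317.0239995501514 235.40997128437317
{'at': [419.0, 167.7], 'score': 0.62} [668.036  74.548  62.   ]
{'at': [335.1, 188.6], 'score': 0.65} [664.233 -43.647  62.   ]
```

View pics/w1.png

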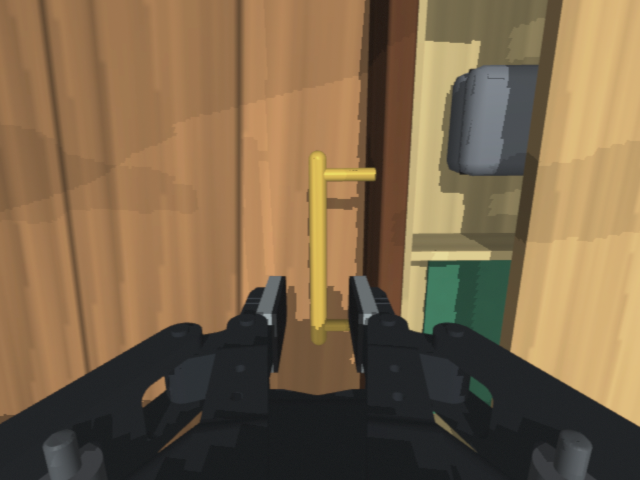

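The bar runs down column 318, from row 154 to 342, midway between the fingertips. The gap behind it is free.

>>> apply_moves(delta_pos=[[0, 0.1, 4], [0, 0.1, 7], [0, 0.1, 9.4], [0, 0.1, 9.4]], angular=[[0, 0, 0], [0, 0, 0], [0, 0, 0], [0, 0, 0]])

```text
time: 3.6
tool_pos: [611.7, 20.3, 118.0]
orientation: [[-0.057, 0.998, 0.003], [0.998, 0.057, 0.0], [0.0, 0.003, -1.0]]
force: [0.2, 0.4, 1.0]
finger_gap: 27.0
grip_force: 0.2
```

>>> apply_moves(delta_pos=[[0, 0, 0], [0, 0, 0], [0, 0, 0], [0, 0, 0]], angular=[[0, 0, 0], [0, 0, 0], [0, 0, 0], [0, 0, 0]], grip=255)

```text
time: 4.1
tool_pos: [610.7, 20.1, 117.8]
orientation: [[-0.057, 0.998, 0.001], [0.998, 0.057, 0.0], [0.0, 0.001, -1.0]]
force: [0.0, 1.1, 5.0]
finger_gap: 8.7
grip_force: 58.6
```

>>> apply_moves(delta_pos=[[0, -1, 0], [0, -2.5, 0], [0, -4, 0], [0, -5.5, 0], [0, -7, 0], [0, -8.5, 0], [0, -10, 0], [0, -10, 0]], angular=[[0, 0, 0], [0, 0, 0], [0, 0, 0], [0, 0, 0], [0, 0, 0], [0, 0, 0], [0, 0, 0], [0, 0, 0]])

```text
time: 5.1
tool_pos: [509.5, 13.5, 117.8]
orientation: [[-0.055, 0.998, -0.0], [0.998, 0.055, -0.0], [-0.0, -0.0, -1.0]]
force: [-0.7, -3.6, 5.5]
finger_gap: 8.9
grip_force: 59.5
```

Run:
```python
from h import *
p=read_camera("top");cv2.imwrite("pics/d.png",cv2.resize(p["image"][130:270,220:400],(720,560),interpolation=cv2.INTER_CUBIC))
```

```text
(no output)
```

View pics/d.png

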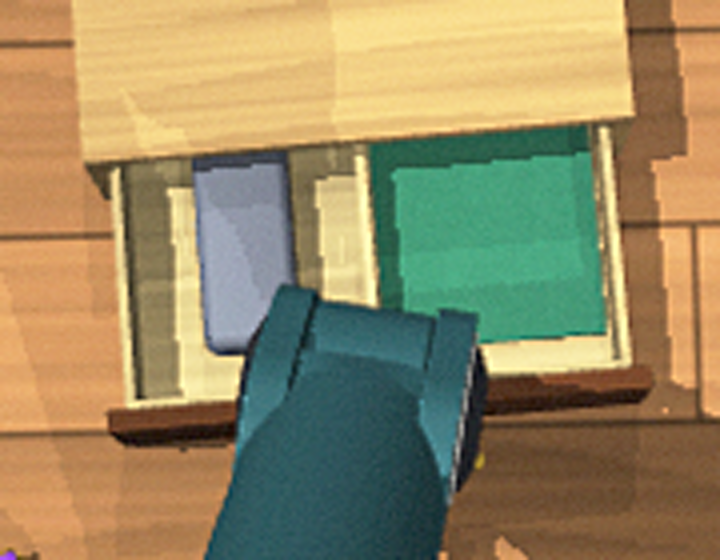

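The drawer is well out. The case is in the left compartment. The liner fills the right one, its front edge running from crop (400,342) to (606,332) and its right edge along column 605. The chest top's edge runs from (86,163) to (632,118).

Run:
```python
from h import *
np.set_printoptions(precision=1,suppress=True)
p=read_camera("top")
g=lambda u,v,z:atz(p,(220+u/4,130+v/4),z)
for n,a in dict(chestL=(86,163,100),chestR=(632,118,100),linL=(400,342,26),linR=(606,332,26),linRtop=(587,150,26),frontR=(652,372,80),frontL=(108,410,80),divfront=(378,300,67)).items(): print(n,g(*a))
u=np.array([.9984,.0562,0]);v=np.array([-.0562,.9984,0]);h=np.array([509.5,13.5,0])
for n,a in dict(chestL=(86,163,100),chestR=(632,118,100),linL=(400,342,26),linR=(606,332,26),linRtop=(587,150,26),div=(378,300,67)).items():
  d=g(*a)-h;print(n,d@u-50,d@v)
```

```text
chestL [707.9 199.3 100. ]
chestR [ 730.4 -155.9  100. ]
linL [599.1  -2.   26. ]
linR [ 603.2 -141.    26. ]
linRtop [ 729.2 -131.5   26. ]
frontR [ 566.7 -165.8   80. ]
frontL [548.4 187.9  80. ]
divfront [620.2  11.5  67. ]
chestL 158.57294713363933 174.32950062572255
chestR 161.07177927821493 -181.51348589711438
linL 38.57568083140116 -20.479974214045804
linR 34.9180323037953 -159.47465247181984
linRtop 161.20421650430603 -157.06590040430115
div 60.366067473536376 -8.213315552831698
```

>>> apply_moves(delta_pos=[[0, -0.6, 0], [0, -1.2, 0], [0, -1.2, 0], [0, -1.2, 0]], angular=[[0, 0, 0], [0, 0, 0], [0, 0, 0], [0, 0, 0]])

```text
time: 5.7
tool_pos: [498.3, 12.8, 117.8]
orientation: [[-0.055, 0.998, 0.0], [0.998, 0.055, -0.001], [-0.001, 0.0, -1.0]]
force: [-0.5, -4.9, 10.5]
finger_gap: 8.7
grip_force: 59.9
```

>>> apply_moves(delta_pos=[[0, 0, 0], [0, 0, 0], [0, 0, 0], [0, 0, -3], [0, 0, -7], [0, 0, -12], [0, 0, -16], [0, 0, -16]], angular=[[0, 0, 0], [0, 0, 0], [0, 0, 0], [0, 0, 0], [0, 0, 0], [0, 0, 0], [0, 0, 0], [0, 0, 0]], grip=175)

```text
time: 6.7
tool_pos: [499.6, 13.6, 280.0]
orientation: [[-0.056, 0.998, 0.005], [0.998, 0.056, 0.001], [0.001, 0.005, -1.0]]
force: [1.3, 0.6, -0.1]
finger_gap: 26.6
grip_force: 0.0
```

Run:
```python
from h import *
# near lens grip point, hover
print(tool([431,387,200]))
```

```text
[37.65345139 -4.79231968  8.0217357 ]
```

>>> apply_moves(delta_pos=[[37.7, -4.8, 5], [37.7, -4.8, 5], [37.7, -4.8, 5], [37.7, -4.8, 5], [37.7, -4.8, 8], [37.7, -4.8, 8], [37.7, -4.8, 8], [37.7, -4.8, 8]], angular=[[0, 0, -1.18], [0, 0, -1.18], [0, 0, -1.18], [0, 0, -1.18], [0, 0, -1.18], [0, 0, -1.18], [0, 0, -1.18], [0, 0, -1.18]], grip=0)

```text
time: 7.7
tool_pos: [429.2, 387.1, 196.1]
orientation: [[-0.945, 0.328, -0.002], [0.328, 0.945, -0.001], [0.001, -0.002, -1.0]]
force: [1.3, -1.4, 0.4]
finger_gap: 85.7
grip_force: 0.0
```

Run:
```python
from h import *
np.set_printoptions(precision=3,suppress=True)
s=get_state();p=read_camera("wrist");im=p["image"];cv2.imwrite("pics/w2.png",im);print(s["tool_pos"],s["orientation"])
h=cv2.cvtColor(im,cv2.COLOR_BGR2HSV);m=(((h[...,0]<5)|(h[...,0]>176))&(h[...,1]>200)&(h[...,2]>100)).astype(np.uint8)
n,l,st,c=cv2.connectedComponentsWithStats(m);k=1+st[1:,4].argmax();print(st[k])
pts=np.argwhere(l==k)[:,::-1].astype(float)
W=np.array([atz(p,u,24,s)[:2] for u in pts],np.float32);print(cv2.minAreaRect(W))
```

```text
[429.181 387.108 196.145] [[-0.945  0.328 -0.002]
 [ 0.328  0.945 -0.001]
 [ 0.001 -0.002 -1.   ]]
[ 282  188   65  183 3542]
((463.52288818359375, 373.2207336425781), (45.43433380126953, 143.54776000976562), 70.94728088378906)
```

View pics/w2.png

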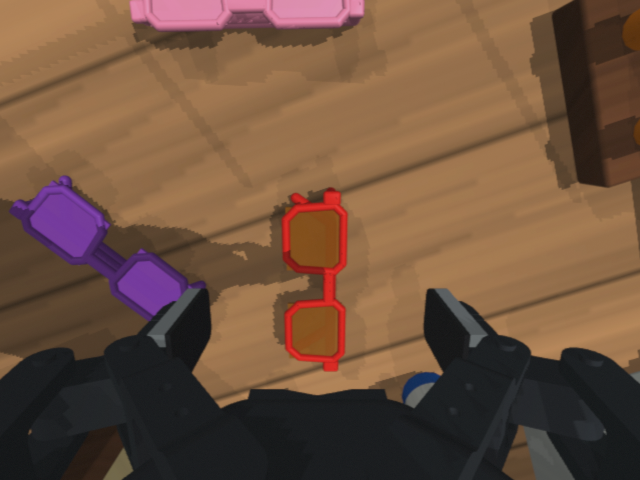

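The two red lenses are at (315,237), the end nearer the robot, and (316,330). The purple pair's nearest end, (200,290), lies clear of the left finger. I'll grip the nearer lens.

>>> apply_moves(delta_pos=[[-0.1, -0.2, 4], [-0.1, -0.2, 8], [-0.1, -0.2, 11], [-0.1, -0.2, 12.1], [-0.1, -0.2, 12.1]], angular=[[0, 0, 0], [0, 0, 0], [0, 0, 0], [0, 0, 0], [0, 0, 0]])

```text
time: 8.38
tool_pos: [430.5, 384.2, 76.8]
orientation: [[-0.944, 0.33, 0.0], [0.33, 0.944, -0.0], [-0.0, -0.0, -1.0]]
force: [-0.4, 0.4, 0.4]
finger_gap: 85.4
grip_force: 0.0
```

>>> apply_moves(delta_pos=[[0, 0, 0], [0, 0, 0], [0, 0, 0], [0, 0, 0], [0, 0, 0], [0, 0, 0]], angular=[[0, 0, 0], [0, 0, 0], [0, 0, 0], [0, 0, 0], [0, 0, 0], [0, 0, 0]], grip=255)

```text
time: 9.12
tool_pos: [430.3, 385.3, 77.6]
orientation: [[-0.944, 0.329, 0.001], [0.329, 0.944, 0.001], [-0.001, 0.001, -1.0]]
force: [-2.7, -2.2, 12.3]
finger_gap: 44.5
grip_force: 59.2
```

>>> apply_moves(delta_pos=[[0, 0, -3], [0, 0, -7], [0, 0, -12], [0, 0, -16], [0, 0, -16]], angular=[[0, 0, 0], [0, 0, 0], [0, 0, 0], [0, 0, 0], [0, 0, 0]])

```text
time: 9.75
tool_pos: [430.8, 385.7, 239.9]
orientation: [[-0.944, 0.329, 0.004], [0.329, 0.944, 0.004], [-0.002, 0.005, -1.0]]
force: [0.6, -0.0, -1.7]
finger_gap: 44.7
grip_force: 61.4
```

Run:
```python
from h import *
print(get_state()["finger_gap"],tool([615,-66,235]))
p=read_camera("wrist");cv2.imwrite("pics/w3.png",cv2.resize(p["image"],(400,300)))
```

```text
44.683776631112266 [-32.24320024 -36.61286744   0.38330664]
```

View pics/w3.png

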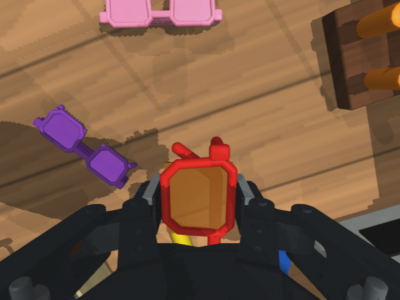

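The red pair is held by its near lens at (199,195) and hangs level; the other pairs are undisturbed.

>>> apply_moves(delta_pos=[[-32.2, -36.6, 0.4], [-32.2, -36.6, 0.4], [-32.2, -36.6, 0.4], [-32.2, -36.6, 0.4], [-32.2, -36.6, 0.4], [-32.2, -36.6, 0.4], [-32.2, -36.6, 0.4], [-32.2, -36.6, 0.4]], angular=[[0, 0, -0.39], [0, 0, -0.39], [0, 0, -0.39], [0, 0, -0.39], [0, 0, -0.39], [0, 0, -0.39], [0, 0, -0.39], [0, 0, -0.39]])

```text
time: 10.8
tool_pos: [613.8, -68.5, 231.2]
orientation: [[-0.998, -0.055, -0.002], [-0.055, 0.998, -0.0], [0.002, 0.0, -1.0]]
force: [-0.5, 0.6, 0.6]
finger_gap: 44.5
grip_force: 61.4
```

>>> apply_moves(delta_pos=[[0, 0, 0], [0, 0, 0]], angular=[[0, 0, 0], [0, 0, 0]])

```text
time: 11.05
tool_pos: [613.3, -66.2, 231.3]
orientation: [[-0.998, -0.055, -0.002], [-0.055, 0.998, 0.0], [0.002, 0.0, -1.0]]
force: [0.4, 0.8, -0.1]
finger_gap: 44.8
grip_force: 61.4
```

Run:
```python
from h import *
print(tool([615,-66,235]))
s=get_state();p=read_camera("wrist");q=read_camera("top");k=read_camera("side")
print(s["orientation"].round(3).tolist())
cv2.imwrite("pics/e.png",np.vstack([np.hstack([cv2.resize(p["image"],(400,300)),cv2.resize(q["image"][130:265,220:400],(400,300))]),cv2.resize(k["image"][120:300,260:500],(800,600))[0:300]*0+np.hstack([cv2.resize(k["image"][120:300,260:500],(400,300)),np.zeros((300,400,3),np.uint8)])]))
```

```text
[-0.16784929  0.00596485 -0.37517252]
[[-0.998, -0.055, -0.002], [-0.055, 0.998, 0.0], [0.002, 0.0, -1.0]]
```

View pics/e.png

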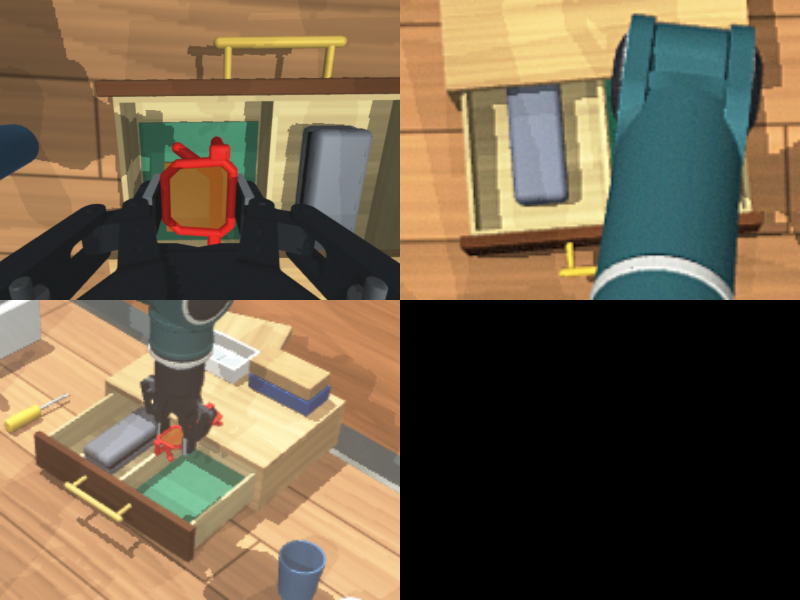

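Wrist view: the liner spans columns 140–260 and is centred on the specs at column 199. The liner's front edge, at row 122, lies about 24 mm towards the robot from the TCP. Side view: the drawer is open and clear below the specs. I'll shift 7 mm towards the robot to clear the chest top.

>>> apply_moves(delta_pos=[[0.7, 0, 0], [0.7, 0, 3], [0.7, 0, 6], [0.7, 0, 9], [0.7, 0, 11], [0.7, 0, 12], [0.7, 0, 12.5], [0.7, 0, 12.5]], angular=[[0, 0, 0], [0, 0, 0], [0, 0, 0], [0, 0, 0], [0, 0, 0], [0, 0, 0], [0, 0, 0], [0, 0, 0]])

```text
time: 12.2
tool_pos: [607.0, -66.9, 107.9]
orientation: [[-0.998, -0.055, 0.001], [-0.055, 0.998, -0.0], [-0.001, -0.0, -1.0]]
force: [0.4, 0.0, -0.9]
finger_gap: 44.6
grip_force: 61.4
```

Lower until contact.

>>> apply_moves(delta_pos=[[0, 0, 0.2], [0, 0, 0.4], [0, 0, 0.4]], angular=[[0, 0, 0], [0, 0, 0], [0, 0, 0]])

```text
time: 12.58
tool_pos: [607.0, -66.9, 103.8]
orientation: [[-0.998, -0.055, 0.001], [-0.055, 0.998, -0.0], [-0.0, -0.0, -1.0]]
force: [0.8, 0.5, 1.4]
finger_gap: 44.3
grip_force: 61.6
```

>>> apply_moves(delta_pos=[[0, 0, 0], [0, 0, 0], [0, 0, 0], [0, 0, 0], [0, 0, -3], [0, 0, -7], [0, 0, -12], [0, 0, -15]], angular=[[0, 0, 0], [0, 0, 0], [0, 0, 0], [0, 0, 0], [0, 0, 0], [0, 0, 0], [0, 0, 0], [0, 0, 0]], grip=70)

```text
time: 13.58
tool_pos: [607.2, -67.0, 256.1]
orientation: [[-0.998, -0.055, 0.002], [-0.055, 0.998, -0.0], [-0.002, -0.0, -1.0]]
force: [-0.5, -0.2, -0.9]
finger_gap: 61.5
grip_force: 0.0
```

Run:
```python
from h import *
s=get_state();p=read_camera("wrist");k=read_camera("side")
for r in look_for("chest_drawer0_handle",p): print(r)
print(s["tool_pos"],tool([498,13,250]))
cv2.imwrite("pics/f.png",np.hstack([cv2.resize(p["image"],(400,300)),cv2.resize(k["image"][150:285,270:450],(400,300))]))
```

```text
{'at': [454.9, 191.0], 'score': 0.88}
{'at': [316.9, 280.5], 'score': 0.25}
[607.21744799 -66.9730148  256.08142556] [10.47514869  8.58326343  0.4667983 ]
```

View pics/f.png

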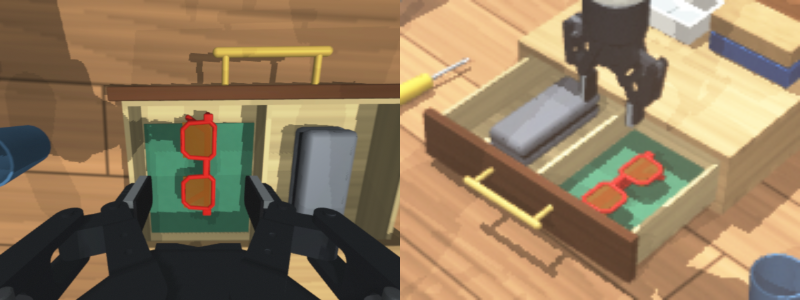

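Both views show the red specs lying flat on the liner with lenses up, and the case in place beside them. The bar is at wrist row 52, columns 214–332. I'll push the bar shut with closed fingers from outside.

Run:
```python
from h import *
print(tool([460,7,250]))
```

```text
[14.30243898  8.19372047  0.45653421]
```

>>> apply_moves(delta_pos=[[14.3, 8.2, 0], [14.3, 8.2, 0], [14.3, 8.2, 0], [14.3, 8.2, 0], [14.3, 8.2, 6], [14.3, 8.2, 10], [14.3, 8.2, 13.7], [14.3, 8.2, 13.7]], angular=[[0, 0, 0], [0, 0, 0], [0, 0, 0], [0, 0, 0], [0, 0, 0], [0, 0, 0], [0, 0, 0], [0, 0, 0]], grip=255)

```text
time: 14.72
tool_pos: [458.4, 6.6, 114.2]
orientation: [[-0.998, -0.055, -0.005], [-0.055, 0.999, -0.001], [0.005, -0.001, -1.0]]
force: [0.7, 0.7, 1.1]
finger_gap: 0.0
grip_force: 0.0
```

>>> apply_moves(delta_pos=[[-1, 0, 0], [-2, 0, 0], [-3, 0, 0], [-4, 0, 0], [-5, 0, 0], [-6, 0, 0], [-7, 0, 0], [-8, 0, 0]], angular=[[0, 0, 0], [0, 0, 0], [0, 0, 0], [0, 0, 0], [0, 0, 0], [0, 0, 0], [0, 0, 0], [0, 0, 0]])

```text
time: 15.72
tool_pos: [540.1, 11.6, 116.5]
orientation: [[-0.998, -0.055, -0.0], [-0.055, 0.998, -0.0], [0.0, -0.0, -1.0]]
force: [-0.9, 0.7, 0.6]
finger_gap: 0.1
grip_force: 0.7
```

>>> apply_moves(delta_pos=[[-1.2, 0, 0], [-2.4, 0, 0], [-3.6, 0, 0], [-4.8, 0, 0], [-6, 0, 0], [-7.2, 0, 0], [-8.4, 0, 0], [-9.2, 0, 0]], angular=[[0, 0, 0], [0, 0, 0], [0, 0, 0], [0, 0, 0], [0, 0, 0], [0, 0, 0], [0, 0, 0], [0, 0, 0]])

```text
time: 16.73
tool_pos: [632.1, 16.5, 116.5]
orientation: [[-0.998, -0.055, 0.0], [-0.055, 0.998, -0.0], [-0.0, -0.0, -1.0]]
force: [-1.6, 0.3, 0.8]
finger_gap: 0.0
grip_force: 0.5
```

>>> apply_moves(delta_pos=[[-0.5, 0, 0], [-1, 0, 0], [-1.4, 0, 0], [-1.7, 0, 0], [-1.9, 0, 0]], angular=[[0, 0, 0], [0, 0, 0], [0, 0, 0], [0, 0, 0], [0, 0, 0]])

```text
time: 17.35
tool_pos: [650.3, 17.7, 116.5]
orientation: [[-0.998, -0.055, -0.0], [-0.055, 0.998, -0.0], [0.0, -0.0, -1.0]]
force: [-0.9, 0.6, 0.0]
finger_gap: -0.0
grip_force: 0.6
```

>>> apply_moves(delta_pos=[[-0.2, 0, 0], [-0.4, 0, 0], [-0.6, 0, 0], [-0.8, 0, 0], [-0.8, 0, 0]], angular=[[0, 0, 0], [0, 0, 0], [0, 0, 0], [0, 0, 0], [0, 0, 0]])

```text
time: 17.98
tool_pos: [655.5, 18.0, 116.1]
orientation: [[-0.998, -0.055, -0.007], [-0.055, 0.998, -0.0], [0.007, 0.0, -1.0]]
force: [-29.4, 0.6, 19.9]
finger_gap: -0.3
grip_force: 14.6
```

The drawer is against its stop. Back off, rise and check.

>>> apply_moves(delta_pos=[[1, 0, 0], [3, 0, 0], [5, 0, 0], [6, 0, -5], [6, 0, -11], [6, 0, -17], [12, 0, -20], [16, 0, -20]], angular=[[0, 0, 0], [0, 0, 0], [0, 0, 0], [0, 0, 0], [0, 0, 0], [0, 0, 0], [0, 0, 0], [0, 0, 0]])

```text
time: 18.98
tool_pos: [497.6, 9.0, 318.5]
orientation: [[-0.998, -0.055, 0.004], [-0.055, 0.998, 0.0], [-0.004, 0.0, -1.0]]
force: [1.3, 0.6, -0.1]
finger_gap: -0.0
grip_force: 0.0
```

Run:
```python
from h import *
k=read_camera("side");q=read_camera("top")
cv2.imwrite("pics/g.png",np.hstack([cv2.resize(k["image"][120:270,290:490],(400,300)),cv2.resize(q["image"][80:230,220:420],(400,300))]))
```

```text
(no output)
```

View pics/g.png

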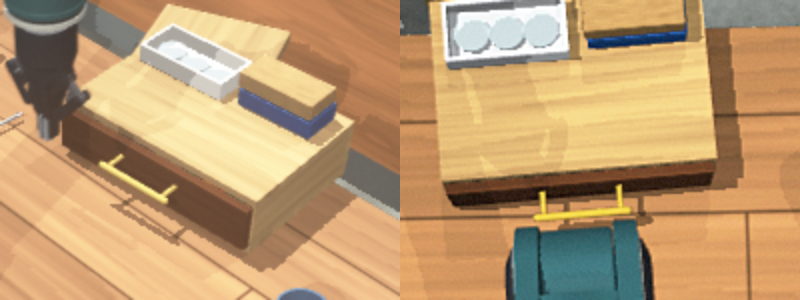

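The drawer front is flush with the chest in both views, and the handle at (585,213) is clear of the gripper.

```bash
python3 -c "
from h import *
print(sign_off())"
```

```text
the job is handed in; nothing more can be done
None
```

I pulled the drawer out about 170 mm, laid the red sunglasses flat, lenses up, on the green liner, pushed the drawer shut and handed the job in at about 19 s; sign-off gave no verdict, but the last pictures show the drawer front flush with the chest.

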